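# Open the pin-gauge chest and lock its lid stay

## Robot

A 6-joint arm with a two-finger parallel gripper is mounted at the origin on the work surface. World frame = base frame: x ahead of the robot, y to its left, z up, the work surface at z = 0. Lengths are in mm, angles in degrees, forces in N, time in s.
With the tool pointing down it reaches from about 300 to 850 mm from the base axis. Payload 4.2 kg.
Tool frame: the origin (TCP) lies at the very end of the fingers, on their centre line; the grasp point (between the pads) lies 19 mm behind it (env.grasp_offset is the distance from the TCP to the grasp point, in mm); z points along the fingers, y is the line along which they close (so a half turn about z gives the same grasp; the last joint's range is limited). The gripper opens to 91 mm and grips with 3 to 60 N. Pads are 32 mm wide; open, the fingers measure 118 mm over their backs; the gripper's body (76 mm by 178 mm) begins 60 mm behind the grasp point.
Start: joints at [-71.276, 18.312, 89.639, -0, 72.044, -1.146], TCP at [195.441, -540.783, 213.976] pointing down, gripper open.
Joint ranges: [-177.97, 177.97], [-48.28, 115.42], [12.27, 149.76], [-77.06, 257.06], [2.81, 150.46], [-146.56, 146.56]. Speed limits (degrees/s): [147.25, 147.25, 180, 180, 180, 180].

## Interface

Orientations are given as [roll, pitch, yaw] about the fixed x, y, z axes, in that order (R = Rz(yaw) Ry(pitch) Rx(roll)).
In Python, from workcell import env gives the robot as it stands. The module is installed in compiled form; this text tells all that it offers.
- The arm moves only by the tool send_rows, never from a script. Its argument "motion" is a list of rows, each an object of numbers: "tx", "ty", "tz": the shift along the tool's x, y, z in units of 500 mm (1.0 is 500 mm); "rx", "ry", "rz": the turn, a rotation vector about the tool's x, y, z in units of 30 degrees (1.0 is 30 degrees); "gripper": the closure, from -1 (fully open) to 1 (shut). In form: [{"tx": .., "ty": .., "tz": .., "rx": .., "ry": .., "rz": .., "gripper": ..}, ...]. A call has 1 to 12 rows; each row shifts and turns the commanded pose from where the row before left it, along the tool's axes as they then stand; what a row does not reach is not made up. A row lasts 1/8 s, in which the tool goes at most 62.5 mm and 10.7 degrees, less where a joint would pass 70% of its speed; a pose out of reach is approached as far as the arm can. A call with a number of a shift or a turn outside -1 to 1 is refused whole. A call with a gripper value outside its range is refused whole. The fingers move at their own pace and stop on an object; "grip_force" is the grip in N (left out, the last holds). Time passes only in rows, so rows that do not move let the fingers close. It gives the time, the measured TCP pose, the force, the opening and the grip force at its end, in the units of the state.
- env.state(): the state, without advancing time (a new reading comes with each control period).
- env.grab_frame(name): name is "scene" or "top" or "wrist"; returns a dict with "frame" (480x640x3 uint8, red, green, blue), "vertical_fov" (degrees; the focal length in pixels is half the picture's height over the tangent of half this angle, whatever the lens; pixels are square), "cx", "cy" (the principal point, pixels), "rvec" (rotation vector, rad) and "tvec" (3), from world to camera coordinates, as OpenCV has them; the wrist camera has in their place "T_tool_cam" (4x4, takes a point from camera to tool coordinates, whose origin is the TCP and whose axes are the flange's). Camera axes: x right, y down, z forward; pixel columns grow to the right and rows downward; lengths in mm; the calibration is good to about 2 mm. A picture is of the moment at which its call begins: read the wrist's pose just before it. There is no depth.
- env.job_done(): hands the job in; it is judged then, once.
The state is a dict: "time_s": time; "qpos": joint angles; "qvel": joint speeds; "effort": joint torques, N m; "ee_pos": TCP position; "ee_rot": TCP orientation; "force": force on the tool from outside, world axes, zero at the start; "torque": the same for the moment, N m; "gripper_width": finger opening in mm; "gripper_force": force on a finger pad.
Only numpy, scipy, OpenCV 4.12 (cv2) and the standard library are available. Lean on these libraries where they do the work, as an engineer would, in place of code of your own. Each camera call takes 0.05 s, during which the arm holds its last target. There are 200 camera calls.

## Task

The pin gauges are needed: take the grease tin off the gauge chest's lid and stand it upright on the bench, then raise the lid and push the red knob of its folding stay back past straight until the stay locks against its stop, so that the lid stays up unaided. Do not drop or tip the tin, and leave the oil bottle, the spray can and the spindle tray where they are.

Things in the scene. Friction and masses are not known exactly. Their poses are not given: they have to be found in the camera images.
- chest: Blue steel gauge chest fixed to the bench, 190 deep (its x), 260 wide (its y), 105 high to the rim, plus a hinged lid 10 thick. Origin: centre of its underside. +x points from front (handle side) to rear; the lid's hinge line is parallel to y at x = +95, z = 105. Front faces the robot and its right. Inside: steel pins in a wooden insert, up to z = 88; the stay is at the -y end.
- lid (a joint): Opening angle of the lid, rad: 0 shut, grows as the handle side rises; 1.33 with the stay locked; at 1.35 the straight stay stops it. About 0.8 kg; the hinge has a soft-close damper (3 N m s/rad): let go unlocked, the lid sinks slowly back (0.05 to 0.27 rad/s) and the stay folds again.
- lid_handle (a point): Middle of the bar of the steel bow handle on the lid's front edge: 10 diameter, 90 long, parallel to the chest's y, 222 from the hinge line, 5 above the lid's underside, 110 above the bench when shut. The lid's edge is 32 behind it (27 gap); nothing is above, in front of or beneath it. Lift it from below or pinch it. The point turns with the lid: y is the chest's y, z the lid's normal.
- stay_elbow (a joint): Bend of the stay's middle joint, rad: 0 folded with the lid shut, 1.51 with the lid at 1.22, 2.15 when the two links are straight, 2.40 when locked, that is, pushed 0.25 past straight against its stop. Past straight, the lid's weight holds it against the stop. The elbow rivet is slightly stiff.
- stay_knob (a point): Centre of the red knob (14 diameter, 26 long, axis along chest y) on the elbow of the stay: two flat steel links of 69 each, from chest end wall to lid. Hidden until the lid is past 0.7 rad, then bulges to the front. In front of hinge line / above rim: 76 / 52 at lid 1.22, 47 / 53 straight, 40 / 51 locked. Pushed level to the rear it straightens the stay and lifts the lid; 5 to 15 N at 25 mm/s.
- tin_center (a point): Centre of the green grease tin with a yellow cap, standing upright on the shut lid at the start: 56 in diameter, 70 tall, about 0.25 kg. Its z is the tin's axis; the underside is 35 below.
- oil_bottle: Bystander: loose amber oil bottle, 60 in diameter, 180 tall, on the bench. Origin: centre of its underside.
- spray_can: Bystander: loose blue spray can, 58 in diameter, 170 tall, on the bench. Origin: centre of its underside.
- spindle_tray: Bystander: loose dark steel tray with steel spindles, 200 (its x) by 150 by 35 tall, on the bench. Origin: centre of its underside.
Things that resemble listed ones, but are neither listed nor needed, are in the scene too. What is shaped like the part that bears tin_center but purple is not meant.

How it is judged (in metres and radians):
On the way, in this order (a step that is already met when the one before it is completed fails the run):
1. the tin stands upright on the bench, released, with the lid still shut (height (world z) of tin_center below 0.045 m and angle between tin_center's own z axis and vertical below 0.1 rad and contact force between the fingers and tin below 0.1 N and value of joint lid below 0.1 rad), for 0.2 s.
2. the lid is raised past 45 degrees (value of joint lid above 0.8 rad), for 0.1 s.
3. the stay is pushed past straight and locked (value of joint stay_elbow above 2.3 rad and value of joint lid above 1.25 rad), for 0.2 s.
At the end, for the whole second after the job is handed in: The stay's elbow is at least 0.15 rad past straight (reading above 2.3) and the lid stands still above 1.25 rad; the tin stands upright (within 0.1 rad) and at rest on the bench; oil bottle, spray can and spindle tray are within 30 mm of where they began (all of step 3 and velocity of joint lid between -0.03 and 0.03 rad/s and height (world z) of tin_center between 0.025 and 0.045 m and angle between tin_center's own z axis and vertical below 0.1 rad and linear speed of tin below 0.02 m/s and distance of each of oil_bottle, spray_can, spindle_tray from where it was at the start of the episode below 0.03 m); the robot touches nothing.
It fails at once if the tin is tipped by more than 40 degrees (angle between tin_center's own z axis and vertical above 0.7 rad).
It fails at once if the tin is dropped or sent flying (linear speed of tin above 0.9 m/s and contact force between the fingers and tin below 0.1 N).
It fails at once if a bystander is shoved by more than 30 mm (distance of any of oil_bottle, spray_can, spindle_tray from where it was at the start of the episode above 0.03 m).
It fails at once if a bystander is knocked over (angle between any of oil_bottle, spray_can's own z axis and vertical above 0.4 rad).
It also fails if it takes over 58 s, if anything falls off the work surface, if the arm or the gripper's body presses on something with over 40 N, if the wrist force passes 120 N, or if a joint passes its speed limit or range.

## Working session

There is one attempt and no reset: what is moved stays moved. The work goes in short steps, Python scripts to look and compute and a tool call to move; the robot and the scene stay as the last step left them, time stands still between calls to the robot, and variables do not carry over. Pictures are saved under pics/ and viewed, at most 10 in all, crops included, and the job is handed in when it is done.

Besides the shell and the picture viewer there is one more tool, called as name(argument=value, ...), one argument or row to a line, values as JSON. send_rows: Moves the arm, as the interface text tells. Shifts and turns lie within -1 to 1; 1 stands for 500 mm of shift or 30 degrees of turn. Its arguments: {"type":"object","properties":{"motion":{"type":"array"},"grip_force":{"type":"number"}},"required":["motion"]}

```bash
mkdir -p pics
cat > h.py <<'E'
import numpy as np, cv2, pickle
from workcell import env
from scipy.spatial.transform import Rotation as R
def cam(n):
    f=env.grab_frame(n); f['f']=240/np.tan(np.radians(f['vertical_fov'])/2); return f
def K(f): return np.array([[f['f'],0,f['cx']],[0,f['f'],f['cy']],[0,0,1.]])
def ray(f,u,v):
    M=cv2.Rodrigues(np.array(f['rvec'],float))[0]; t=np.array(f['tvec'],float).ravel()
    return -M.T@t, M.T@np.linalg.inv(K(f))@np.array([u,v,1.])
def onz(f,u,v,z):
    o,d=ray(f,u,v); return (o+d*(z-o[2])/d[2])[:2].round(1)
def proj(f,P): return cv2.projectPoints(np.array(P,float).reshape(-1,3),np.array(f['rvec'],float),np.array(f['tvec'],float),K(f),None)[0].reshape(-1,2)
def save(f,n): cv2.imwrite('pics/'+n+'.png',f['frame'][:,:,::-1])
E
python3 - <<'E'
from h import *
for n in('scene','top'):
    f=cam(n); save(f,n+'0'); pickle.dump(f,open(n+'0.pkl','wb')); print(n,f['f'],ray(f,320,240))
print(env.state())
E
```

```text
scene 564.1388375402322 (array([1389.27970533, -681.19980968,  872.38937088]), array([-0.6084811 ,  0.54998108, -0.57216   ]))
top 515.8963315063636 (array([ 567.03290385,   49.7531575 , 1220.26370443]), array([ 0.07073964, -0.04627229, -0.99679149]))
{'time_s': 0.1, 'qpos': array([-7.12759970e+01,  1.83481931e+01,  8.96994756e+01, -1.14759878e-03,
        7.20439888e+01, -1.14411185e+00]), 'qvel': array([ 0.03072305, -0.09599958, -0.21132175, -0.01210001, -0.01931929,
       -0.08802336]), 'effort': array([-1.78939565e-03, -4.13334310e+01, -2.32506162e+01,  7.27951527e-02,
        4.21688729e-02, -4.80732672e-05]), 'ee_pos': array([ 195.28372133, -540.34147669,  213.20179604]), 'ee_rot': array([-1.79908339e+02, -7.39225790e-04,  1.98684689e+01]), 'force': array([ 0.29411667,  0.04181871, -0.03908791]), 'torque': array([-0.02119937,  0.04415882,  0.01834162]), 'gripper_force': 0.0, 'gripper_width': 91.20824442719424}
```

View pics/scene0.png

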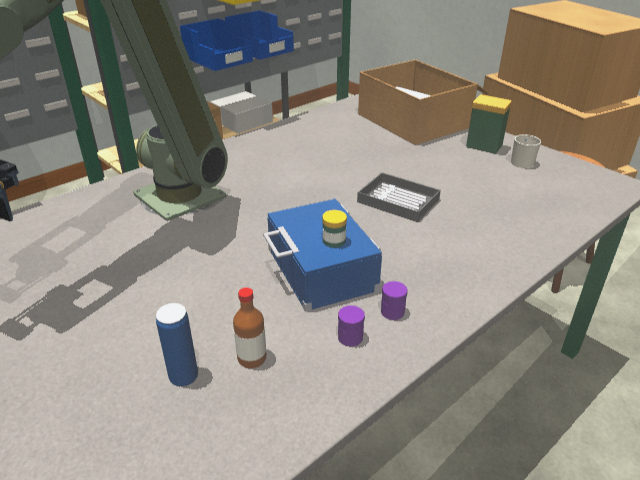

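View pics/top0.png

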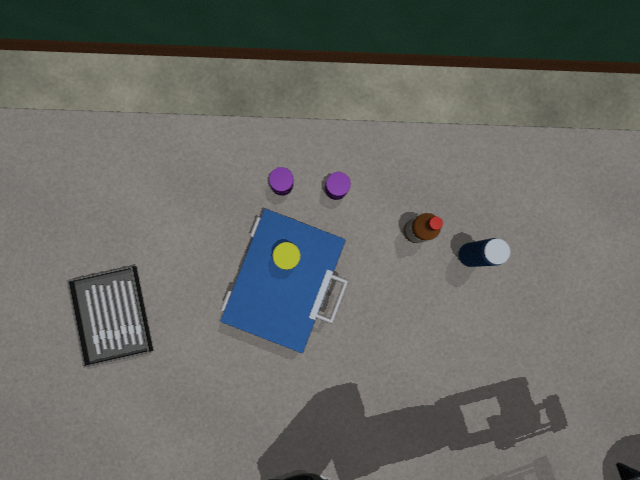

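The scene view shows the chest mid-bench, with the tin at (334,225), two purple decoys behind it, and the bottle, can and tray clear of it. In the top view the lid corners are about (262,209), (345,240), (303,352), (221,321), the tin cap is at (287,256) and the handle at (335,297).

Run:
```python
from h import *
f=pickle.load(open('top0.pkl','rb')); im=f['frame']; hsv=cv2.cvtColor(im,cv2.COLOR_RGB2HSV)
def big(m):
    c,_=cv2.findContours(m,cv2.RETR_EXTERNAL,cv2.CHAIN_APPROX_NONE); return max(c,key=cv2.contourArea)
b=cv2.inRange(hsv,(100,120,60),(118,255,255)); b[:,400:]=0
r=cv2.minAreaRect(big(b)); bp=cv2.boxPoints(r); print('lid rect',r,bp.tolist())
C=np.array([onz(f,*p,115) for p in bp]); print('lid corners w',C.tolist(),'sides',[np.linalg.norm(C[i]-C[i-1]).round(1) for i in range(4)])
y=big(cv2.inRange(hsv,(22,120,120),(38,255,255))); c,rad=cv2.minEnclosingCircle(y); print('tin',c,rad,onz(f,*c,185))
print('handle bar',[onz(f,u,v,110).tolist() for u,v in((346,282),(331,320))])
s=pickle.load(open('scene0.pkl','rb'));h2=cv2.cvtColor(s['frame'],cv2.COLOR_RGB2HSV)
m=cv2.inRange(h2,(22,120,120),(38,255,255)); m[:150]=0; c,_=cv2.minEnclosingCircle(big(m)); print('tin scene',c,onz(s,*c,182))
print('can,bottle,purple top',onz(f,497,252,170),onz(f,436,223,180),onz(f,281,180,70),onz(f,338,185,70))
for z in(105,115): print(z,[onz(s,*p,z).tolist() for p in((268,212),(381,257),(342,203),(302,271))])
```

```text
lid rect ((282.7294006347656, 280.20361328125), (87.94987487792969, 121.62211608886719), 21.03750991821289) [[219.85568237304688, 321.17529296875], [263.5154724121094, 207.6597900390625], [345.6031188964844, 239.23193359375], [301.9433288574219, 352.7474365234375]]
lid corners w [[466.5, 205.6], [711.4, 122.1], [648.9, -56.6], [405.3, 29.8]] sides [np.float64(186.1), np.float64(258.7), np.float64(189.3), np.float64(258.5)]
tin (286.10345458984375, 255.27586364746094) 13.63387393951416 [607.6  68.8]
handle bar [[557.2, -60.3], [475.3, -30.2]]
tin scene (334.36956787109375, 216.5) [607.5  69.4]
can,bottle,purple top [ 628.5 -363.4] [ 683.1 -234. ] [781.2  88.1] [774.3 -40.7]
105 [[391.5, 41.3], [716.5, 114.6], [485.7, 213.1], [635.3, -53.0]]
115 [[404.5, 31.9], [725.3, 104.2], [497.5, 201.5], [645.1, -61.2]]
```

```bash
cat >> h.py <<'E'
CX=np.array([.329,.944,0]); CY=np.array([-.944,.329,0]); HG=np.array([589.3,164.9,105.])
def ch(front,y,up): return HG-CX*front+CY*y+np.array([0,0,up])   # chest point: in front of hinge, y, above rim
def toolR(tilt,yaw=160.8):  # tool y along chest x; tilt from down towards chest +x
    B=R.from_euler('xyz',[180,0,yaw],degrees=True)
    return R.from_rotvec(-CY*np.radians(tilt))*B
def plan(P,Rt,P0=None,R0=None):
    s=env.state()
    if P0 is None: P0=s['ee_pos']
    if R0 is None: R0=R.from_euler('xyz',s['ee_rot'],degrees=True)
    d=R0.inv().apply(np.array(P)-P0)/500; w=np.degrees((R0.inv()*Rt).as_rotvec())/30
    print('shift',d.round(4),'turn',w.round(3),'rows>=',max(np.linalg.norm(d)*8,np.linalg.norm(w)*30/10.7).round(1))
E
python3 - <<'E'
from h import *
# wrist feasibility
def wrist(j1,al,Rt,s4):
    W=(R.from_euler('ZY',[j1,al],degrees=True)).inv()*Rt
    a,b,c=W.as_euler('ZYZ',degrees=True); return round(s4*a),round(b),round((c-90+180)%360-180)
for yaw in(160.8,-19.2):
  for tilt in(0,40,55,70):
    t=toolR(tilt,yaw); print(yaw,tilt,t.apply([0,0,1]).round(2),[wrist(-2,al,t,1) for al in(90,110,130)])
print(ch(47,-112,53))
plan([607.5,69,230],toolR(0,160.8)); plan([607.5,69,230],toolR(0,-19.2))
E
```

```text
160.8 0 [ 0.  0. -1.] [(0, 90, -73), (0, 70, -73), (0, 50, -73)]
160.8 40 [ 0.21  0.61 -0.77] [(39, 79, -77), (43, 64, -90), (53, 50, -108)]
160.8 55 [ 0.27  0.77 -0.57] [(54, 76, -80), (60, 65, -98), (70, 56, -118)]
160.8 70 [ 0.31  0.89 -0.34] [(69, 74, -84), (76, 68, -104), (85, 64, -126)]
-19.2 0 [-0. -0. -1.] [(0, 90, 107), (0, 70, 107), (0, 50, 107)]
-19.2 40 [ 0.21  0.61 -0.77] [(39, 79, 103), (43, 64, 90), (53, 50, 72)]
-19.2 55 [ 0.27  0.77 -0.57] [(54, 76, 100), (60, 65, 82), (70, 56, 62)]
-19.2 70 [ 0.31  0.89 -0.34] [(69, 74, 96), (76, 68, 76), (85, 64, 54)]
[679.565  83.684 158.   ]
shift [ 1.1895 -0.866  -0.0322] turn [-1.000e-03 -4.000e-03 -4.698e+00] rows>= 13.2
shift [ 1.1895 -0.866  -0.0322] turn [-3.000e-03  1.000e-03  1.302e+00] rows>= 11.8
```

send_rows(
  motion=[
    {"rz":0.3255,"gripper":-1},
    {"rz":0.3255,"gripper":-1},
    {"rz":0.3255,"gripper":-1},
    {"rz":0.3255,"gripper":-1},
    {"tx":0.027,"ty":-0.1,"tz":-0.003,"gripper":-1},
    {"tx":0.027,"ty":-0.1,"tz":-0.003,"gripper":-1},
    {"tx":0.027,"ty":-0.1,"tz":-0.003,"gripper":-1},
    {"tx":0.027,"ty":-0.1,"tz":-0.003,"gripper":-1},
    {"tx":0.027,"ty":-0.1,"tz":-0.003,"gripper":-1},
    {"tx":0.027,"ty":-0.1,"tz":-0.003,"gripper":-1},
    {"tx":0.027,"ty":-0.1,"tz":-0.003,"gripper":-1},
    {"tx":0.027,"ty":-0.1,"tz":-0.003,"gripper":-1},
  ],
)

```text
invalid input at $.motion[0]: expected keys tx, ty, tz, rx, ry, rz, gripper
```

```bash
python3 -c "
from h import *
plan([607.5,69,230],toolR(0,-19.2))"
```

```text
shift [ 1.1895 -0.866  -0.0322] turn [-3.000e-03  1.000e-03  1.302e+00] rows>= 11.8
```

All keys are required.

send_rows(
  motion=[
    {"tx":0,"ty":0,"tz":0,"rx":0,"ry":0,"rz":0.3255,"gripper":-1},
    {"tx":0,"ty":0,"tz":0,"rx":0,"ry":0,"rz":0.3255,"gripper":-1},
    {"tx":0,"ty":0,"tz":0,"rx":0,"ry":0,"rz":0.3255,"gripper":-1},
    {"tx":0,"ty":0,"tz":0,"rx":0,"ry":0,"rz":0.3255,"gripper":-1},
    {"tx":0.027,"ty":-0.1,"tz":-0.003,"rx":0,"ry":0,"rz":0,"gripper":-1},
    {"tx":0.027,"ty":-0.1,"tz":-0.003,"rx":0,"ry":0,"rz":0,"gripper":-1},
    {"tx":0.027,"ty":-0.1,"tz":-0.003,"rx":0,"ry":0,"rz":0,"gripper":-1},
    {"tx":0.027,"ty":-0.1,"tz":-0.003,"rx":0,"ry":0,"rz":0,"gripper":-1},
    {"tx":0.027,"ty":-0.1,"tz":-0.003,"rx":0,"ry":0,"rz":0,"gripper":-1},
    {"tx":0.027,"ty":-0.1,"tz":-0.003,"rx":0,"ry":0,"rz":0,"gripper":-1},
    {"tx":0.027,"ty":-0.1,"tz":-0.003,"rx":0,"ry":0,"rz":0,"gripper":-1},
    {"tx":0.027,"ty":-0.1,"tz":-0.003,"rx":0,"ry":0,"rz":0,"gripper":-1},
  ],
)

```text
time_s: 1.6
ee_pos: [429.5, -196.9, 225.8]
ee_rot: [180.0, 0.0, -19.2]
force: [-0.2, 0.3, -0.6]
gripper_width: 91.0
gripper_force: 0.0
```

```bash
python3 -c "
from h import *
plan([607.5,69,230],toolR(0,-19.2))"
```

```text
shift [ 0.1614 -0.6194 -0.0085] turn [0. 0. 0.] rows>= 5.1
```

send_rows(
  motion=[
    {"tx":0.027,"ty":-0.1032,"tz":0,"rx":0,"ry":0,"rz":0,"gripper":-1},
    {"tx":0.027,"ty":-0.1032,"tz":0,"rx":0,"ry":0,"rz":0,"gripper":-1},
    {"tx":0.027,"ty":-0.1032,"tz":0,"rx":0,"ry":0,"rz":0,"gripper":-1},
    {"tx":0.027,"ty":-0.1032,"tz":0,"rx":0,"ry":0,"rz":0,"gripper":-1},
    {"tx":0.027,"ty":-0.1032,"tz":0,"rx":0,"ry":0,"rz":0,"gripper":-1},
    {"tx":0.027,"ty":-0.1032,"tz":0,"rx":0,"ry":0,"rz":0,"gripper":-1},
    {"tx":0,"ty":0,"tz":0,"rx":0,"ry":0,"rz":0,"gripper":-1},
    {"tx":0,"ty":0,"tz":0,"rx":0,"ry":0,"rz":0,"gripper":-1},
  ],
)

```text
time_s: 2.6
ee_pos: [606.6, 67.0, 225.3]
ee_rot: [179.9, 0.1, -19.2]
force: [0.6, 0.5, -0.1]
gripper_width: 91.4
gripper_force: 0.0
```

Run:
```python
from h import *
s=env.state(); f=cam('wrist'); save(f,'w1'); T=np.array(f['T_tool_cam']); print(s['ee_pos'].round(1),T.round(3).tolist())
R0=R.from_euler('xyz',s['ee_rot'],degrees=True)
hsv=cv2.cvtColor(f['frame'],cv2.COLOR_RGB2HSV); m=cv2.inRange(hsv,(22,120,120),(38,255,255))
c,_=cv2.findContours(m,cv2.RETR_EXTERNAL,cv2.CHAIN_APPROX_NONE); c=max(c,key=cv2.contourArea); (u,v),r=cv2.minEnclosingCircle(c)
d=R0.apply(T[:3,:3]@np.linalg.inv(K(f))@[u,v,1]); o=R0.apply(T[:3,3])+s['ee_pos']; print(u,v,r,o+d*(185-o[2])/d[2])
plan([607.5,69,133],toolR(0,-19.2))
```

```text
[606.6  67.  225.3] [[0.001, -0.972, -0.236, 66.645], [1.0, 0.001, -0.0, 0.885], [0.0, -0.236, 0.972, -171.273], [0.0, 0.0, 0.0, 1.0]]
318.0082702636719 259.1983337402344 48.042152404785156 [611.23251922  66.27335196 185.        ]
shift [ 0.0005 -0.0056  0.1851] turn [ 0.002  0.002 -0.001] rows>= 1.5
```

send_rows(
  motion=[
    {"tx":0.003,"ty":-0.002,"tz":0.046,"rx":0,"ry":0,"rz":0,"gripper":-1},
    {"tx":0,"ty":0,"tz":0.046,"rx":0,"ry":0,"rz":0,"gripper":-1},
    {"tx":0,"ty":0,"tz":0.046,"rx":0,"ry":0,"rz":0,"gripper":-1},
    {"tx":0,"ty":0,"tz":0.046,"rx":0,"ry":0,"rz":0,"gripper":-1},
    {"tx":0,"ty":0,"tz":0,"rx":0,"ry":0,"rz":0,"gripper":-1},
    {"tx":0,"ty":0,"tz":0,"rx":0,"ry":0,"rz":0,"gripper":1},
    {"tx":0,"ty":0,"tz":0,"rx":0,"ry":0,"rz":0,"gripper":1},
    {"tx":0,"ty":0,"tz":0,"rx":0,"ry":0,"rz":0,"gripper":1},
    {"tx":0,"ty":0,"tz":0,"rx":0,"ry":0,"rz":0,"gripper":1},
    {"tx":0,"ty":0,"tz":0,"rx":0,"ry":0,"rz":0,"gripper":1},
  ],
  grip_force=20,
)

```text
time_s: 3.9
ee_pos: [609.2, 68.0, 134.4]
ee_rot: [-180.0, -0.0, -19.2]
force: [0.1, 1.0, 2.9]
gripper_width: 55.1
gripper_force: 20.0
```

send_rows(
  motion=[
    {"tx":0,"ty":0,"tz":-0.03,"rx":0,"ry":0,"rz":0,"gripper":1},
    {"tx":0,"ty":0,"tz":-0.07,"rx":0,"ry":0,"rz":0,"gripper":1},
    {"tx":-0.01,"ty":0.04,"tz":-0.04,"rx":0,"ry":0,"rz":0,"gripper":1},
    {"tx":-0.018,"ty":0.076,"tz":0,"rx":0,"ry":0,"rz":0,"gripper":1},
    {"tx":-0.02,"ty":0.085,"tz":0,"rx":0,"ry":0,"rz":0,"gripper":1},
    {"tx":-0.02,"ty":0.085,"tz":0,"rx":0,"ry":0,"rz":0,"gripper":1},
    {"tx":-0.02,"ty":0.085,"tz":0,"rx":0,"ry":0,"rz":0,"gripper":1},
    {"tx":-0.02,"ty":0.085,"tz":0,"rx":0,"ry":0,"rz":0,"gripper":1},
    {"tx":-0.02,"ty":0.085,"tz":0,"rx":0,"ry":0,"rz":0,"gripper":1},
    {"tx":-0.02,"ty":0.085,"tz":0,"rx":0,"ry":0,"rz":0,"gripper":1},
    {"tx":-0.013,"ty":0.06,"tz":0.04,"rx":0,"ry":0,"rz":0,"gripper":1},
    {"tx":0,"ty":0,"tz":0.06,"rx":0,"ry":0,"rz":0,"gripper":1},
  ],
)

```text
time_s: 5.4
ee_pos: [418.3, -232.1, 154.5]
ee_rot: [179.9, -0.1, -19.4]
force: [0.2, 0.3, -3.9]
gripper_width: 55.4
gripper_force: 20.0
```

send_rows(
  motion=[
    {"tx":0,"ty":0,"tz":0.08,"rx":0,"ry":0,"rz":0,"gripper":1},
    {"tx":0,"ty":0,"tz":0.08,"rx":0,"ry":0,"rz":0,"gripper":1},
    {"tx":0,"ty":0,"tz":0.06,"rx":0,"ry":0,"rz":0,"gripper":1},
    {"tx":0,"ty":0,"tz":0.035,"rx":0,"ry":0,"rz":0,"gripper":1},
    {"tx":0,"ty":0,"tz":0.006,"rx":0,"ry":0,"rz":0,"gripper":1},
    {"tx":0,"ty":0,"tz":0.004,"rx":0,"ry":0,"rz":0,"gripper":1},
    {"tx":0,"ty":0,"tz":0.003,"rx":0,"ry":0,"rz":0,"gripper":1},
    {"tx":0,"ty":0,"tz":0,"rx":0,"ry":0,"rz":0,"gripper":1},
  ],
)

```text
time_s: 6.4
ee_pos: [420.4, -230.0, 20.5]
ee_rot: [180.0, -0.1, -19.2]
force: [0.3, 0.7, -2.9]
gripper_width: 55.3
gripper_force: 20.0
```

send_rows(
  motion=[
    {"tx":0,"ty":0,"tz":0.002,"rx":0,"ry":0,"rz":0,"gripper":1},
    {"tx":0,"ty":0,"tz":0.001,"rx":0,"ry":0,"rz":0,"gripper":1},
    {"tx":0,"ty":0,"tz":0,"rx":0,"ry":0,"rz":0,"gripper":1},
  ],
)

```text
time_s: 6.78
ee_pos: [420.5, -229.9, 19.4]
ee_rot: [180.0, -0.1, -19.2]
force: [-2.0, 1.2, 5.6]
gripper_width: 55.0
gripper_force: 20.0
```

send_rows(
  motion=[
    {"tx":0,"ty":0,"tz":0,"rx":0,"ry":0,"rz":0,"gripper":-1},
    {"tx":0,"ty":0,"tz":0,"rx":0,"ry":0,"rz":0,"gripper":-1},
    {"tx":0,"ty":0,"tz":0,"rx":0,"ry":0,"rz":0,"gripper":-1},
    {"tx":0,"ty":0,"tz":-0.03,"rx":0,"ry":0,"rz":0,"gripper":-1},
    {"tx":0,"ty":0,"tz":-0.08,"rx":0,"ry":0,"rz":0,"gripper":-1},
    {"tx":0,"ty":0,"tz":-0.1,"rx":0,"ry":0,"rz":0,"gripper":-1},
    {"tx":0,"ty":0,"tz":-0.1,"rx":0,"ry":0,"rz":0,"gripper":-1},
    {"tx":0,"ty":0,"tz":0,"rx":0,"ry":0,"rz":0,"gripper":-1},
  ],
)

```text
time_s: 7.78
ee_pos: [422.5, -231.1, 177.3]
ee_rot: [179.9, -0.5, -19.2]
force: [0.3, -0.4, -0.6]
gripper_width: 91.5
gripper_force: 0.0
```

Run:
```python
from h import *
H=ch(222,0,5); print(H)
plan([H[0],H[1],170],toolR(0,-19.2))
f=cam('top'); hsv=cv2.cvtColor(f['frame'],cv2.COLOR_RGB2HSV); m=cv2.inRange(hsv,(22,120,120),(38,255,255))
c,_=cv2.findContours(m,cv2.RETR_EXTERNAL,cv2.CHAIN_APPROX_NONE); c=max(c,key=cv2.contourArea); p,r=cv2.minEnclosingCircle(c); print(p,r,onz(f,*p,70))
```

```text
[516.262 -44.668 110.   ]
shift [ 0.0544 -0.4139  0.0143] turn [ 0.004 -0.017  0.   ] rows>= 3.3Traceback (most recent call last):
  File "<stdin>", line 5, in <module>
ValueError: max() iterable argument is empty
```

send_rows(
  motion=[
    {"tx":0.01,"ty":-0.07,"tz":0,"rx":0,"ry":0,"rz":0,"gripper":0.47},
    {"tx":0.011,"ty":-0.09,"tz":0,"rx":0,"ry":0,"rz":0,"gripper":0.47},
    {"tx":0.011,"ty":-0.09,"tz":0,"rx":0,"ry":0,"rz":0,"gripper":0.47},
    {"tx":0.011,"ty":-0.09,"tz":0,"rx":0,"ry":0,"rz":0,"gripper":0.47},
    {"tx":0.011,"ty":-0.074,"tz":0,"rx":0,"ry":0,"rz":0,"gripper":0.47},
    {"tx":0,"ty":0,"tz":0,"rx":0,"ry":0,"rz":0,"gripper":0.47},
    {"tx":0,"ty":0,"tz":0,"rx":0,"ry":0,"rz":0,"gripper":0.47},
  ],
)

```text
time_s: 8.7
ee_pos: [512.6, -43.4, 172.0]
ee_rot: [179.9, 0.2, -19.2]
force: [-1.2, 0.3, -0.5]
gripper_width: 25.6
gripper_force: 0.0
```

Run:
```python
from h import *
s=env.state(); f=cam('wrist'); save(f,'w2'); R0=R.from_euler('xyz',s['ee_rot'],degrees=True)
T=np.array(f['T_tool_cam'])
def pr(P):
    q=np.linalg.inv(T)@np.append(R0.inv().apply(np.array(P)-s['ee_pos']),1); q=K(f)@q[:3]; return (q[:2]/q[2]).round(1)
for a in(-45,0,45): print(pr(ch(222,a,5)))
H=ch(222,0,5); print(s['ee_pos'],s['gripper_width']); plan([H[0],H[1],98],toolR(0,-19.2))
```

```text
[319.7 177.4]
[319.6 250.4]
[319.6 317.1]
[512.60937304 -43.39598961 172.03484447] 25.57104158433613
shift [ 0.0077 -0.0008  0.1487] turn [ 0.002  0.004 -0.001] rows>= 1.2
```

View pics/w2.png

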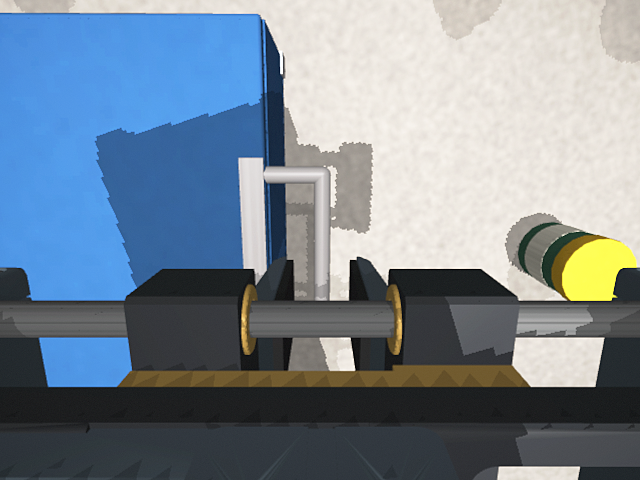

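The wrist view shows the bar at u≈323, v 175–300, between the fingers (centre 320), and the tin standing upright on the bench at about (595,270).

send_rows(
  motion=[
    {"tx":0.007,"ty":0.002,"tz":0.049,"rx":0,"ry":0,"rz":0,"gripper":0.47},
    {"tx":0,"ty":0,"tz":0.05,"rx":0,"ry":0,"rz":0,"gripper":0.47},
    {"tx":0,"ty":0,"tz":0.049,"rx":0,"ry":0,"rz":0,"gripper":0.47},
    {"tx":0,"ty":0,"tz":0,"rx":0,"ry":0,"rz":0,"gripper":0.47},
    {"tx":0,"ty":0,"tz":0,"rx":0,"ry":0,"rz":0,"gripper":1},
    {"tx":0,"ty":0,"tz":0,"rx":0,"ry":0,"rz":0,"gripper":1},
    {"tx":0,"ty":0,"tz":0,"rx":0,"ry":0,"rz":0,"gripper":1},
  ],
  grip_force=20,
)

```text
time_s: 9.62
ee_pos: [517.5, -45.5, 100.5]
ee_rot: [-180.0, -0.1, -19.2]
force: [0.2, 0.7, 4.0]
gripper_width: 9.4
gripper_force: 20.0
```

Run:
```python
from h import *
s=env.state();p=s['ee_pos'];B=HG-p; r=np.array([B@CX,105-(p[2]+12)]); print(p.round(1),s['gripper_width'],s['force'],'bar in front',B@CX)
# bar arc: at angle th, bar (front,up)=rot of (222,5); tool shift ty=d(front), tz=-d(up), orientation fixed
b=lambda t:(222*np.cos(t)-5*np.sin(t),222*np.sin(t)+5*np.cos(t))
ths=np.linspace(0,1.3,21)
P=np.array([b(t) for t in ths]); D=np.diff(P,axis=0)/500
print([(a.round(4),-c.round(4)) for a,c in D])
```

```text
[517.5 -45.5 100.5] 9.437538140177258 [0.20501136 0.73915386 4.03864072] bar in front 222.20396976308183
[(np.float64(-0.0016), np.float64(-0.0288)), (np.float64(-0.0035), np.float64(-0.0287)), (np.float64(-0.0053), np.float64(-0.0284)), (np.float64(-0.0071), np.float64(-0.028)), (np.float64(-0.0089), np.float64(-0.0274)), (np.float64(-0.0107), np.float64(-0.0268)), (np.float64(-0.0124), np.float64(-0.0261)), (np.float64(-0.0141), np.float64(-0.0252)), (np.float64(-0.0157), np.float64(-0.0242)), (np.float64(-0.0172), np.float64(-0.0231)), (np.float64(-0.0187), np.float64(-0.022)), (np.float64(-0.0201), np.float64(-0.0207)), (np.float64(-0.0214), np.float64(-0.0194)), (np.float64(-0.0226), np.float64(-0.0179)), (np.float64(-0.0237), np.float64(-0.0164)), (np.float64(-0.0247), np.float64(-0.0149)), (np.float64(-0.0257), np.float64(-0.0132)), (np.float64(-0.0265), np.float64(-0.0115)), (np.float64(-0.0272), np.float64(-0.0098)), (np.float64(-0.0277), np.float64(-0.008))]
```

send_rows(
  motion=[
    {"tx":0,"ty":-0.001,"tz":-0.014,"rx":0,"ry":0,"rz":0,"gripper":1},
    {"tx":0,"ty":-0.001,"tz":-0.015,"rx":0,"ry":0,"rz":0,"gripper":1},
    {"tx":0,"ty":-0.0035,"tz":-0.0287,"rx":0,"ry":0,"rz":0,"gripper":1},
    {"tx":0,"ty":-0.0053,"tz":-0.0284,"rx":0,"ry":0,"rz":0,"gripper":1},
    {"tx":0,"ty":-0.0071,"tz":-0.028,"rx":0,"ry":0,"rz":0,"gripper":1},
    {"tx":0,"ty":-0.0089,"tz":-0.0274,"rx":0,"ry":0,"rz":0,"gripper":1},
    {"tx":0,"ty":-0.0107,"tz":-0.0268,"rx":0,"ry":0,"rz":0,"gripper":1},
    {"tx":0,"ty":-0.0124,"tz":-0.0261,"rx":0,"ry":0,"rz":0,"gripper":1},
    {"tx":0,"ty":-0.0141,"tz":-0.0252,"rx":0,"ry":0,"rz":0,"gripper":1},
  ],
  grip_force=40,
)

```text
time_s: 10.75
ee_pos: [527.2, -17.6, 208.6]
ee_rot: [179.7, -0.1, -19.1]
force: [4.4, -7.6, -10.5]
gripper_width: 8.8
gripper_force: 40.0
```

send_rows(
  motion=[
    {"tx":0,"ty":-0.0157,"tz":-0.0242,"rx":0,"ry":0,"rz":0,"gripper":1},
    {"tx":0,"ty":-0.0172,"tz":-0.0231,"rx":0,"ry":0,"rz":0,"gripper":1},
    {"tx":0,"ty":-0.0187,"tz":-0.022,"rx":0,"ry":0,"rz":0,"gripper":1},
    {"tx":0,"ty":-0.0201,"tz":-0.0207,"rx":0,"ry":0,"rz":0,"gripper":1},
    {"tx":0,"ty":-0.0214,"tz":-0.0194,"rx":0,"ry":0,"rz":0,"gripper":1},
    {"tx":0,"ty":-0.0226,"tz":-0.0179,"rx":0,"ry":0,"rz":0,"gripper":1},
    {"tx":0,"ty":-0.0237,"tz":-0.0164,"rx":0,"ry":0,"rz":0,"gripper":1},
    {"tx":0,"ty":-0.0247,"tz":-0.0149,"rx":0,"ry":0,"rz":0,"gripper":1},
    {"tx":0,"ty":-0.0257,"tz":-0.0132,"rx":0,"ry":0,"rz":0,"gripper":1},
    {"tx":0,"ty":-0.0265,"tz":-0.0115,"rx":0,"ry":0,"rz":0,"gripper":1},
    {"tx":0,"ty":-0.0272,"tz":-0.0098,"rx":0,"ry":0,"rz":0,"gripper":1},
  ],
)

```text
time_s: 12.12
ee_pos: [566.3, 93.5, 309.9]
ee_rot: [179.3, -0.4, -19.3]
force: [-3.4, -16.2, 13.9]
gripper_width: 9.6
gripper_force: 40.0
```

Run:
```python
from h import *
p=env.state()['ee_pos']; B=HG-p; fr=B@CX; up=p[2]+10-105; print('lid~',np.arctan2(up,fr)-5/222, np.hypot(fr,up))
for n in('scene','top'):
    f=cam(n); save(f,n+'2'); pickle.dump(f,open(n+'2.pkl','wb'))
    hsv=cv2.cvtColor(f['frame'],cv2.COLOR_RGB2HSV); m=cv2.inRange(hsv,(0,150,70),(6,255,255))|cv2.inRange(hsv,(175,150,70),(180,255,255))
    k,l,st,c=cv2.connectedComponentsWithStats(m)
    for i in range(1,k):
        if st[i,4]>8: print(n,st[i].tolist(),c[i].round(1))
    print(n,'expected knob',proj(f,ch(60,-112,53)))
```

```text
lid~ 1.2125862289302705 227.6517427254715
scene [341, 231, 7, 9, 39] [343.8 234.6]
scene [239, 288, 14, 13, 120] [245.1 292.9]
scene expected knob [[355.69784849 237.43166983]]
top [429, 216, 14, 14, 141] [435.3 222.7]
top [289, 227, 7, 6, 33] [292.1 229.7]
top expected knob [[286.17089591 223.05252952]]
```

View pics/scene2.png

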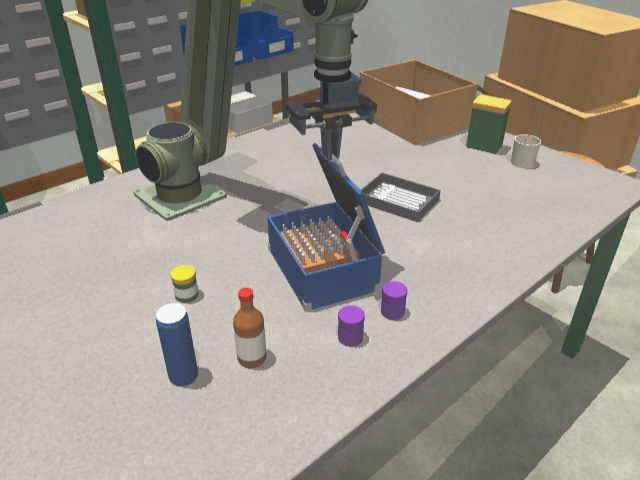

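The scene view shows the lid raised to about 1.2 rad in the gripper, the red knob at (344,235), and the tin upright on the bench at (184,284).

Run:
```python
from h import *
s=pickle.load(open('scene2.pkl','rb'));t=pickle.load(open('top2.pkl','rb'))
a,d=ray(s,343.8,234.6);b,e=ray(t,292.1,229.7)
k=np.linalg.lstsq(np.stack([d,-e],1),b-a,rcond=None)[0]; p=a+d*k[0];q=b+e*k[1]; m=(p+q)/2; v=HG-m
print(m,'gap',np.linalg.norm(p-q),'front',v@CX,'y',-(v@CY),'up',-v[2])
for fr in (70,76,82): print(fr,proj(t,ch(fr,-v@CY,52)),proj(s,ch(fr,-v@CY,52)))
```

```text
[658.66065707  55.78574459 164.55976922] gap 7.803146953048475 front 80.18420093119833 y -101.37505030462044 up 59.55976921641343
70 [[288.83968787 229.60306419]] [[349.59150839 236.29136164]]
76 [[291.54723403 230.64208387]] [[347.16464619 236.878345  ]]
82 [[294.25493959 231.68116472]] [[344.73019806 237.46716316]]
```

send_rows(
  motion=[
    {"tx":0,"ty":-0.016,"tz":-0.008,"rx":0,"ry":0,"rz":0,"gripper":1},
    {"tx":0,"ty":-0.014,"tz":-0.006,"rx":0,"ry":0,"rz":0,"gripper":1},
  ],
)

```text
time_s: 12.48
ee_pos: [572.2, 110.4, 315.8]
ee_rot: [179.6, -0.3, -19.3]
force: [0.8, -8.4, 4.0]
gripper_width: 9.1
gripper_force: 40.0
```

```bash
cat >> h.py <<'E'
def where():
    p=env.state()['ee_pos'];B=HG-p; return np.array([B@CX,-(B@CY),p[2]-105])
def path(W):  # W: list of (front,y,up,tilt), first = current; prints one row each
    for a,b in zip(W[:-1],W[1:]):
        Ra,Rb=toolR(a[3],-19.2),toolR(b[3],-19.2); d=Ra.inv().apply(ch(*b[:3])-ch(*a[:3]))/500
        w=np.degrees((Ra.inv()*Rb).as_rotvec())/30; print('t',d.round(3),'r',w.round(3),'mm',(np.linalg.norm(d)*500).round(0))
E
python3 - <<'E'
from h import *
w=where(); print(w.round(1),env.state()['force'])
w=list(w)+[0]
path([w,(w[0],w[1],260,0),(105,-15,285,0),(140,-40,285,10),(165,-70,280,20),(180,-95,260,30),(185,-102,220,40),(185,-102,175,50),(180,-102,130,60),(165,-102,85,60),(145,-102,60,60)])
E
```

```text
[ 57.1  -1.8 210.8] [ 0.83530323 -8.38133051  3.97250359]
t [ 0.     0.    -0.098] r [0. 0. 0.] mm 49.0
t [ 0.026  0.096 -0.05 ] r [0. 0. 0.] mm 56.0
t [0.05 0.07 0.  ] r [0.333 0.    0.   ] mm 43.0
t [0.06  0.051 0.001] r [ 0.333  0.    -0.   ] mm 39.0
t [0.05  0.042 0.027] r [0.333 0.    0.   ] mm 35.0
t [0.014 0.049 0.064] r [0.333 0.    0.   ] mm 41.0
t [-0.     0.058  0.069] r [0.333 0.    0.   ] mm 45.0
t [-0.     0.063  0.066] r [ 0.333  0.    -0.   ] mm 45.0
t [-0.     0.063  0.071] r [0. 0. 0.] mm 47.0
t [-0.     0.023  0.06 ] r [0. 0. 0.] mm 32.0
```

send_rows(
  motion=[
    {"tx":0,"ty":0,"tz":0,"rx":0,"ry":0,"rz":0,"gripper":0.3},
    {"tx":0,"ty":0,"tz":0,"rx":0,"ry":0,"rz":0,"gripper":0.3},
    {"tx":0,"ty":0,"tz":-0.098,"rx":0,"ry":0,"rz":0,"gripper":0.3},
    {"tx":0.026,"ty":0.096,"tz":-0.05,"rx":0,"ry":0,"rz":0,"gripper":1},
    {"tx":0.05,"ty":0.07,"tz":0,"rx":0.333,"ry":0,"rz":0,"gripper":1},
    {"tx":0.06,"ty":0.051,"tz":0.001,"rx":0.333,"ry":0,"rz":0,"gripper":1},
    {"tx":0.05,"ty":0.042,"tz":0.027,"rx":0.333,"ry":0,"rz":0,"gripper":1},
    {"tx":0.014,"ty":0.049,"tz":0.064,"rx":0.333,"ry":0,"rz":0,"gripper":1},
    {"tx":0,"ty":0.058,"tz":0.069,"rx":0.333,"ry":0,"rz":0,"gripper":1},
    {"tx":0,"ty":0.063,"tz":0.066,"rx":0.333,"ry":0,"rz":0,"gripper":1},
  ],
)

```text
time_s: 13.72
ee_pos: [626.1, -36.2, 231.2]
ee_rot: [-119.8, -0.1, -19.4]
force: [0.8, 1.0, -0.9]
gripper_width: -0.2
gripper_force: 0.0
```

Run:
```python
from h import *
w=where(); st=env.state(); print(w.round(1),st['ee_rot'],st['qpos'].round(0),st['gripper_width'])
s=cam('scene'); t=cam('top'); save(s,'scene3'); P=[]
for n,f in(('s',s),('t',t)):
    hsv=cv2.cvtColor(f['frame'],cv2.COLOR_RGB2HSV); m=cv2.inRange(hsv,(0,150,70),(6,255,255))|cv2.inRange(hsv,(175,150,70),(180,255,255))
    k,l,q,c=cv2.connectedComponentsWithStats(m); print(n,[(c[i].round(1).tolist(),int(q[i,4])) for i in range(1,k) if q[i,4]>8])
for fr,up in((60,53),(76,52),(85,50),(95,45)): print(fr,proj(s,ch(fr,-102,up)),proj(t,ch(fr,-102,up)))
R0=R.from_euler('xyz',st['ee_rot'],degrees=True); plan(ch(145,-102,57),toolR(60,-19.2))
```

```text
[ 177.7 -100.9  126.2] [-119.75985904   -0.13717351  -19.3521343 ] [-32.  29.  96.  59.  82.  54.] -0.17940671545048859
s [([344.1, 234.5], 36), ([245.2, 294.6], 179)]
t [([435.3, 222.8], 142), ([291.8, 233.0], 70)]
60 [[353.75596431 235.09458994]] [[284.42660014 227.54562092]]
76 [[347.2832751  237.02473631]] [[291.65592036 230.36120399]]
85 [[343.60485717 238.6463427 ]] [[295.7159668  232.00172915]]
95 [[339.47883828 241.47435915]] [[300.19628056 233.92595081]]
shift [0.0121 0.0697 0.1179] turn [-0.002  0.017 -0.039] rows>= 1.1
```

View pics/scene3.png

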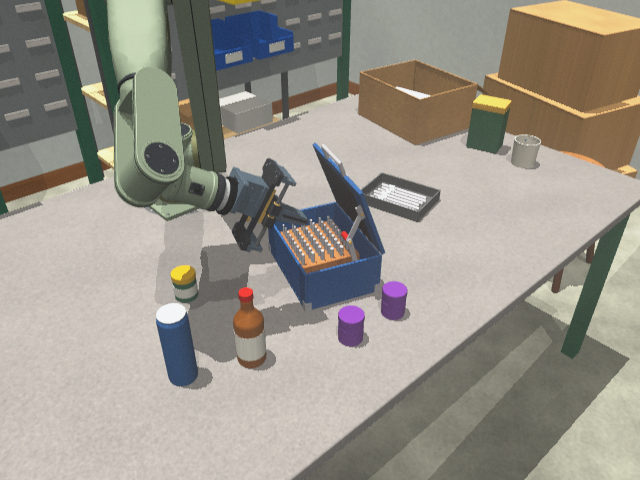

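The lid stands near 1.2 rad with the gripper clear in front, and the knob shows at scene (344,235). In the top view it is at (292,233), which puts it at y≈-98.

Run:
```python
from h import *
w=list(where())+[60]; path([w,(160,-99,95,60),(138,-98,70,60),(115,-98,58,60),(100,-98,56,60),(40,-98,56,60)])
```

```text
t [0.004 0.019 0.054] r [0. 0. 0.] mm 29.0
t [-0.002  0.021  0.063] r [0. 0. 0.] mm 33.0
t [ 0.    -0.002  0.052] r [0. 0. 0.] mm 26.0
t [ 0.    -0.012  0.028] r [0. 0. 0.] mm 15.0
t [ 0.    -0.06   0.104] r [0. 0. 0.] mm 60.0
```

send_rows(
  motion=[
    {"tx":0.003,"ty":0.019,"tz":0.054,"rx":0,"ry":0,"rz":0,"gripper":1},
    {"tx":-0.002,"ty":0.021,"tz":0.063,"rx":0,"ry":0,"rz":0,"gripper":1},
    {"tx":0,"ty":-0.002,"tz":0.052,"rx":0,"ry":0,"rz":0,"gripper":1},
    {"tx":0,"ty":-0.012,"tz":0.028,"rx":0,"ry":0,"rz":0,"gripper":1},
    {"tx":0,"ty":-0.003,"tz":0.0052,"rx":0,"ry":0,"rz":0,"gripper":1},
    {"tx":0,"ty":-0.003,"tz":0.0052,"rx":0,"ry":0,"rz":0,"gripper":1},
    {"tx":0,"ty":-0.003,"tz":0.0052,"rx":0,"ry":0,"rz":0,"gripper":1},
    {"tx":0,"ty":-0.003,"tz":0.0052,"rx":0,"ry":0,"rz":0,"gripper":1},
    {"tx":0,"ty":-0.003,"tz":0.0052,"rx":0,"ry":0,"rz":0,"gripper":1},
  ],
)

```text
time_s: 14.95
ee_pos: [657.4, 51.5, 172.9]
ee_rot: [-120.0, -0.1, -19.2]
force: [-8.1, -11.8, 10.7]
gripper_width: 0.5
gripper_force: 7.9
```

Run:
```python
from h import *
print(where().round(1),env.state()['force'].round(1))
s=cam('scene'); save({'frame':cv2.resize(s['frame'][140:320,220:460],None,fx=3,fy=3)},'scene4')
t=cam('top'); hsv=cv2.cvtColor(t['frame'],cv2.COLOR_RGB2HSV); m=cv2.inRange(hsv,(0,150,70),(6,255,255))
k,l,q,c=cv2.connectedComponentsWithStats(m); print([(c[i].round(1).tolist(),int(q[i,4])) for i in range(1,k) if q[i,4]>8])
```

```text
[  84.7 -101.6   67.9] [ -8.1 -11.8  10.7]
[([435.3, 222.8], 142)]
```

View pics/scene4.png

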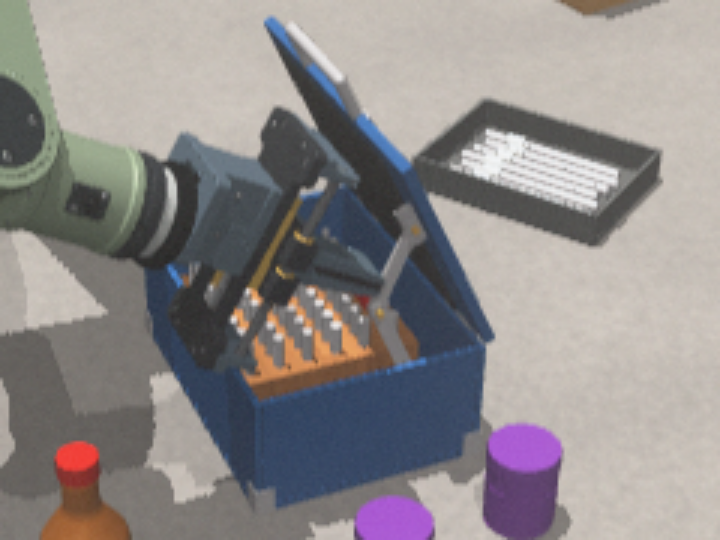

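The crop shows the closed fingertips against the knob at about (360,298), and the state puts the TCP about 12 mm too high. I'll back off, lower it and push again.

Run:
```python
from h import *
w=list(where())+[60]; path([w,(100,-99,68,60),(100,-98,55,60),(90,-98,55,60)])
```

```text
t [-0.005  0.016 -0.027] r [0. 0. 0.] mm 16.0
t [-0.002  0.023  0.013] r [0. 0. 0.] mm 13.0
t [ 0.    -0.01   0.017] r [0. 0. 0.] mm 10.0
```

send_rows(
  motion=[
    {"tx":-0.005,"ty":0.016,"tz":-0.027,"rx":0,"ry":0,"rz":0,"gripper":1},
    {"tx":-0.002,"ty":0.023,"tz":0.013,"rx":0,"ry":0,"rz":0,"gripper":1},
    {"tx":0,"ty":0,"tz":0,"rx":0,"ry":0,"rz":0,"gripper":1},
  ],
)

```text
time_s: 15.42
ee_pos: [648.0, 39.3, 155.8]
ee_rot: [-120.1, 0.2, -19.2]
force: [0.8, 0.3, 0.3]
gripper_width: 0.4
gripper_force: 0.0
```

Run:
```python
from h import *
w=list(where()); print(np.round(w,1),env.state()['force'].round(1)); path([w+[60],(90,-98,54,60)])
```

```text
[ 99.3 -96.8  50.8] [0.8 0.3 0.3]
t [ 0.002 -0.015  0.013] r [0. 0. 0.] mm 10.0
```

send_rows(
  motion=[
    {"tx":0.002,"ty":-0.015,"tz":0.013,"rx":0,"ry":0,"rz":0,"gripper":1},
    {"tx":0,"ty":-0.003,"tz":0.0052,"rx":0,"ry":0,"rz":0,"gripper":1},
    {"tx":0,"ty":-0.003,"tz":0.0052,"rx":0,"ry":0,"rz":0,"gripper":1},
    {"tx":0,"ty":-0.003,"tz":0.0052,"rx":0,"ry":0,"rz":0,"gripper":1},
    {"tx":0,"ty":-0.003,"tz":0.0052,"rx":0,"ry":0,"rz":0,"gripper":1},
    {"tx":0,"ty":-0.003,"tz":0.0052,"rx":0,"ry":0,"rz":0,"gripper":1},
  ],
)

```text
time_s: 16.18
ee_pos: [657.1, 63.0, 163.3]
ee_rot: [-119.8, -0.0, -19.0]
force: [-4.5, -3.1, 9.0]
gripper_width: 0.3
gripper_force: 4.2
```

Run:
```python
from h import *
w=list(where()); print(np.round(w,1),env.state()['force'].round(1)); path([w+[60],(45,-98,55,60)])
```

```text
[ 73.8 -97.6  58.3] [-4.5 -3.1  9. ]
t [ 0.001 -0.023  0.053] r [0. 0. 0.] mm 29.0
```

Run:
```python
from h import *
s=cam('scene'); print(where().round(1),proj(s,[ch(*where()),ch(76,-98,52),ch(47,-98,53)])-[290,180])
save({'frame':cv2.resize(s['frame'][180:290,290:400],None,fx=5,fy=5,interpolation=cv2.INTER_CUBIC)},'scene5')
```

```text
[ 73.5 -97.7  58.2] [[57.57771268 53.49438472]
 [56.52551304 56.08963728]
 [68.18506554 52.91430072]]
```

View pics/scene5.png

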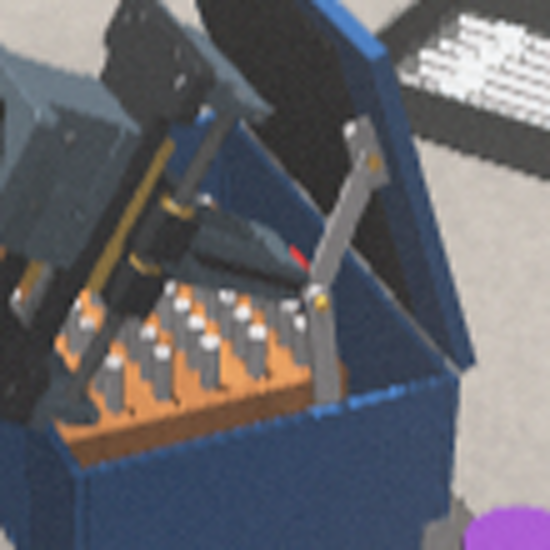

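The crop shows the fingertips on the knob, with a red sliver at crop (300,258). That puts the knob at front ≈66, so the stay is moving and I'll keep pushing.

send_rows(
  motion=[
    {"tx":-0.003,"ty":-0.0025,"tz":0.006,"rx":0,"ry":0,"rz":0,"gripper":1},
    {"tx":-0.003,"ty":-0.0025,"tz":0.006,"rx":0,"ry":0,"rz":0,"gripper":1},
    {"tx":0,"ty":-0.0025,"tz":0.006,"rx":0,"ry":0,"rz":0,"gripper":1},
    {"tx":0,"ty":-0.0025,"tz":0.006,"rx":0,"ry":0,"rz":0,"gripper":1},
  ],
)

```text
time_s: 16.73
ee_pos: [659.5, 75.4, 159.5]
ee_rot: [-120.1, -0.0, -19.2]
force: [-0.2, -1.7, 1.8]
gripper_width: 0.4
gripper_force: 0.9
```

Run:
```python
from h import *
w=list(where()); print(np.round(w,1),env.state()['force'].round(1)); path([w+[60],(45,-96,55,60)])
```

```text
[ 61.3 -95.8  54.5] [-0.2 -1.7  1.8]
t [ 0.001 -0.017  0.028] r [0. 0. 0.] mm 16.0
```

send_rows(
  motion=[
    {"tx":0,"ty":-0.003,"tz":0.0052,"rx":0,"ry":0,"rz":0,"gripper":1},
    {"tx":0,"ty":-0.003,"tz":0.0052,"rx":0,"ry":0,"rz":0,"gripper":1},
    {"tx":0,"ty":-0.003,"tz":0.0052,"rx":0,"ry":0,"rz":0,"gripper":1},
    {"tx":0,"ty":-0.003,"tz":0.0052,"rx":0,"ry":0,"rz":0,"gripper":1},
    {"tx":0,"ty":-0.003,"tz":0.0052,"rx":0,"ry":0,"rz":0,"gripper":1},
  ],
)

```text
time_s: 17.35
ee_pos: [663.8, 88.9, 158.3]
ee_rot: [-120.2, 0.0, -19.2]
force: [-4.1, -7.8, -0.1]
gripper_width: 0.6
gripper_force: 4.7
```

Run:
```python
from h import *
w=list(where()); print(np.round(w,1),env.state()['force'].round(1)); path([w+[60],(40,-96,55,60)])
s=cam('scene'); print(proj(s,[ch(*where()),ch(40,-98,51)])-[290,180])
save({'frame':cv2.resize(s['frame'][150:290,280:400],None,fx=4,fy=4,interpolation=cv2.INTER_CUBIC)},'scene6')
```

```text
[ 47.2 -95.3  53.3] [-4.1 -7.8 -0.1]
t [ 0.001 -0.01   0.011] r [0. 0. 0.] mm 7.0
[[67.5333607  52.25734271]
 [70.93229731 52.97513067]]
```

View pics/scene6.png

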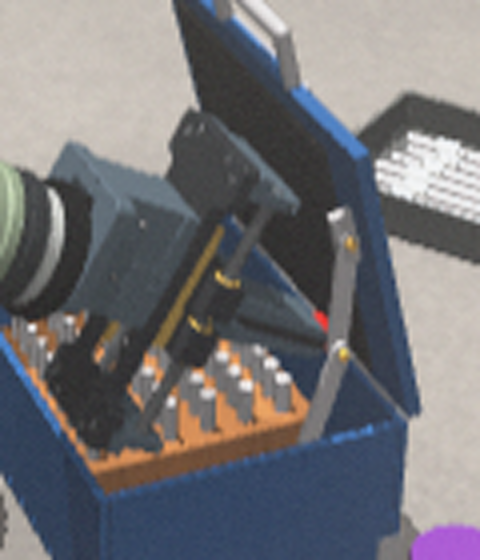

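The crop shows the elbow (343,352) now to the rear of the line between the link ends, so the stay is past straight. I'll push a little further until it meets the stop.

send_rows(
  motion=[
    {"tx":0,"ty":-0.002,"tz":0.0035,"rx":0,"ry":0,"rz":0,"gripper":1},
    {"tx":0,"ty":-0.002,"tz":0.0035,"rx":0,"ry":0,"rz":0,"gripper":1},
    {"tx":0,"ty":0,"tz":0,"rx":0,"ry":0,"rz":0,"gripper":1},
  ],
)

```text
time_s: 17.77
ee_pos: [664.2, 89.9, 158.2]
ee_rot: [-120.4, -0.1, -19.2]
force: [-11.8, -19.4, 4.4]
gripper_width: 0.6
gripper_force: 19.1
```

```bash
python3 -c "
from h import *
print(where().round(1),env.state()['force'].round(1))"
```

```text
[ 46.2 -95.4  53.2] [-11.8 -19.4   4.4]
```

send_rows(
  motion=[
    {"tx":0,"ty":0.005,"tz":-0.009,"rx":0,"ry":0,"rz":0,"gripper":1},
    {"tx":0,"ty":0.015,"tz":-0.03,"rx":0,"ry":0,"rz":0,"gripper":1},
    {"tx":0,"ty":0.01,"tz":-0.07,"rx":0,"ry":0,"rz":0,"gripper":1},
    {"tx":0,"ty":0,"tz":-0.1,"rx":0,"ry":0,"rz":0,"gripper":1},
    {"tx":0,"ty":0,"tz":-0.1,"rx":0,"ry":0,"rz":0,"gripper":1},
    {"tx":0,"ty":0,"tz":0,"rx":0,"ry":0,"rz":0,"gripper":1},
    {"tx":0,"ty":0,"tz":0,"rx":0,"ry":0,"rz":0,"gripper":1},
    {"tx":0,"ty":0,"tz":0,"rx":0,"ry":0,"rz":0,"gripper":1},
    {"tx":0,"ty":0,"tz":0,"rx":0,"ry":0,"rz":0,"gripper":1},
    {"tx":0,"ty":0,"tz":0,"rx":0,"ry":0,"rz":0,"gripper":1},
  ],
)

```text
time_s: 19.02
ee_pos: [618.9, -39.5, 223.2]
ee_rot: [-120.1, 0.0, -19.1]
force: [0.6, -1.0, -0.6]
gripper_width: 0.5
gripper_force: 0.0
```

Run:
```python
from h import *
print(where().round(1),env.state()['force'].round(1))
s=cam('scene'); save(s,'scene7'); t=cam('top')
for n,f in(('s',s),('t',t)):
    hsv=cv2.cvtColor(f['frame'],cv2.COLOR_RGB2HSV); m=cv2.inRange(hsv,(0,150,70),(6,255,255))|cv2.inRange(hsv,(175,150,70),(180,255,255))
    k,l,q,c=cv2.connectedComponentsWithStats(m); print(n,[(c[i].round(1).tolist(),int(q[i,4])) for i in range(1,k) if q[i,4]>8])
    for a in((40,-97,51),(47,-97,53),(55,-97,53)): print(a,proj(f,ch(*a)))
```

```text
[183.2 -95.2 118.2] [ 0.6 -1.  -0.6]
s [([359.2, 231.2], 30), ([245.1, 294.6], 175)]
(40, -97, 51) [[360.736771   232.74614387]]
(47, -97, 53) [[357.99063245 232.6847312 ]]
(55, -97, 53) [[354.79661499 233.45401333]]
t [([435.3, 222.8], 142), ([275.0, 226.8], 56)]
(40, -97, 51) [[274.55756226 226.41988565]]
(47, -97, 53) [[277.68112893 227.54079361]]
(55, -97, 53) [[281.29484117 228.92764135]]
```

View pics/scene7.png

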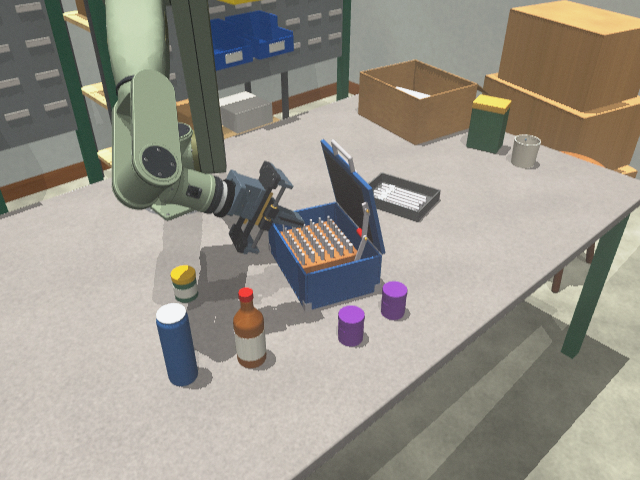

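The lid stands up unaided with the arm clear of it. The knob is at scene (359,231) and top (275,227), which matches the locked position. The tin is upright and the bystanders have not moved, so I'm handing in.

```bash
python3 -c "
from h import *
print(env.job_done())"
```

```text
the job is handed in; nothing more can be done
None
```

I handed the job in at about 19 s of the 58 s allowed: the tin stands upright on the bench, the lid stays up unaided, the knob measured at its locked position in both camera views, and the bystanders look unmoved; the hand-in gave no verdict.

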